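# Test-tilt the blue parts tin, then pour its steel balls into its carton tray

### The arm

A 6-joint arm with a two-finger parallel gripper is mounted at the origin on the work surface. World frame = base frame: x ahead of the robot, y to its left, z up, the work surface at z = 0. Lengths are in m, angles in rad, forces in N, time in s.
With the tool pointing down it reaches from about 0.35 to 0.8 m from the base axis. Payload 7.3 kg.
Tool frame: the origin (TCP) lies between the finger pads; the fingertips stand 25 mm ahead of it and the grasp point (between the pads) lies 6 mm ahead of it (r.tip_extent is the distance from the TCP to the fingertips, in m); z points along the fingers, y is the direction in which the jaws open and shut (so a half turn about z gives the same grasp; the last joint's range is limited). The gripper opens to 85 mm and grips with 20 to 120 N. Pads are 22 mm wide; open, the fingers measure 114 mm over their backs; the gripper's body (76 mm by 85 mm) begins 54 mm behind the grasp point. The pads swing forward as they close: fully open they stand 13 mm farther back than shut.
Start: joints at [-1.483, 0.342, 1.524, -0, 1.275, -0.146], TCP at [0.122, -0.511, 0.256] pointing down, gripper open.
Joint ranges: [-2.53, 2.53], [-0.77, 2.02], [0.04, 2.7], [-1, 4.14], [0.28, 2.66], [-3.11, 3.11]. Speed limits (rad/s): [2.57, 2.57, 3.14, 3.14, 3.14, 3.14].

### API

Orientations are given as a unit quaternion [x, y, z, w].
In Python, from workcell import r, command_gripper, optics gives the robot as it stands. The module is installed in compiled form; this text tells all that it offers. Calls block until the motion is done:
- r.reach(position, orientation): joint-space move of the TCP to a pose.
- r.move_straight(position, orientation=None, speed=0.15, max_force=None): straight line of the TCP; orientation=None keeps the orientation; speed is the mean speed in m/s. With max_force (N) it stops when the force on the tool has changed by that much, and returns True; else False.
- r.movej(angles): joint-space move.
- command_gripper(opening, force=None): finger opening in m; force is the grip in N (None keeps the last); returns when the fingers have stopped.
- r.hold(seconds).
- r.solve_ik(position, orientation): joint angles nearest the present ones, or None.
- r.read_state(): the state.
- optics.get_image(name): name is "side" or "top"; returns (picture, depth): 420x560x3 uint8, red, green, blue; 420x560 float32, m along the optical axis (not along the pixel's ray), 0 where there is no reading.
- optics.camera_model(name): a dict with "K" (3x3 intrinsics, pixels), "k1" (the pictures are not rectified: a ray, as slopes to the right and down, at radius r is drawn at 1 + k1 r^2 times it, then the intrinsics apply), "R" (3x3) and "t" (3): a world point X has camera coordinates R X + t. Camera axes: x right, y down, z forward; pixel columns grow to the right and rows downward; lengths in m; the calibration is good to about 2 mm. A picture is of the moment at which its call begins. camera_model takes no time and is no camera call.
A pose or a line that the arm cannot do raises r.PlanningError and nothing moves.
- r.finish_job(): hands the job in, once; it reports no verdict.
The state is a dict: "time_s": time; "joint_positions": joint angles; "dq": joint speeds; "tau": joint torques, N m; "eef_pos": TCP position; "eef_rot": TCP orientation; "contact_force": force on the tool from outside, world axes, zero at the start; "torque": the same for the moment, N m; "grip_width": finger opening in m.
Only numpy, scipy, OpenCV 4.12 (cv2) and the standard library are available. Lean on these libraries where they do the work, as an engineer would, in place of code of your own. Each camera call takes 0.05 s, during which the arm holds its last target.

### The job

Two crank-tipped tins of steel balls stand on the parts counter; work the blue one. Turn its crank slowly until the tin leans about 40 degrees and pause there a good second to feel how the load inside has shifted, with nothing spilt; then tip it on until both balls have rolled out into the carton tray below it, turn the tin fully back upright and let go.

Things in the scene. Friction and masses are not known exactly. Their poses are not given: they have to be found in the camera images.
- blue_stand: Fixed steel stand; a like one has a red tin. Origin on the table below the hinge axis, midway between uprights (y +-55 mm, 150 mm high). z up; hinge axis along y, 130 mm up; it pours to +x. On it a fixed open carton tray: outside x -55 to 165, y -50 to 50 mm, walls 4 mm, floor 10 mm and rim 56 mm above the table.
- blue_tin (a joint): Tilt of the blue open-topped tin (84 mm diameter, 95 mm deep, mouth 170 mm above the table), rad: 0 upright against a stop, growing as its mouth tips to the stand's +x, stop at 2.1. Friction 0.1 N m: it stays where left. The balls roll to the pouring side early in the tilt, stay in to about 1.6 and have rolled out by 1.9.
- blue_grip (a point): Middle of the crank's black grip bar: 12 mm thick, along the stand's y (110 mm from the stand's middle), free from y = 73 to 140 mm, 75 mm from the hinge axis. In the stand's frame at joint q it is at x = 0.075 cos(2.705-q), z = 0.130 + 0.075 sin(2.705-q) m. Pinched from above across the bar, it turns between the pads, so the gripper can stay pointing down.
- blue_ball_a_center (a point): One of the two loose steel balls inside the blue tin (its centre): 32 mm in diameter, 0.1 to 0.19 kg.
- blue_ball_b_center (a point): The other of the two loose steel balls inside the blue tin (its centre): 32 mm in diameter, 0.1 to 0.19 kg.
Things that resemble listed ones, but are neither listed nor needed, are in the scene too. What is shaped like the part that bears blue_ball_b_center but pink or purple is not meant.

How it is judged:
By the outcome, as a careful person would: the job done as asked, in the order asked, and still so for the second after the job is handed in, with the robot touching nothing.
It also fails if it takes over 51 s, if anything falls off the work surface, if the arm or the gripper's body presses on something with over 40 N, if the wrist force passes 120 N, or if a joint passes its speed limit or range.

## Working session

There is one attempt and no reset: what is moved stays moved. The work goes in short steps, each a Python script; the robot and the scene stay as the last script left them, time stands still between calls to the robot, and variables do not carry over. Pictures are saved under pics/ and viewed, and the job is handed in when it is done.

```bash
mkdir -p pics; ls; python3 - <<'E'
from workcell import r, optics
import cv2,numpy as np
for n in("top","side"):
    p,d=optics.get_image(n); cv2.imwrite(f"pics/{n}0.png",p[...,::-1]); np.save(f"pics/{n}0.npy",d)
    m=optics.camera_model(n); print(n,{k:np.round(v,4).tolist() for k,v in m.items()})
print(r.read_state()['time_s'],r.tip_extent)
E
```

```text
pics
top {'K': [[471.9591, 0.0, 289.5613], [0.0, 471.9591, 211.6858], [0.0, 0.0, 1.0]], 'k1': -0.0897, 'R': [[-0.0021, -0.9995, -0.0306], [-0.9999, 0.0024, -0.0114], [0.0115, 0.0305, -0.9995]], 't': [0.0269, 0.4961, 0.9239]}
side {'K': [[494.4669, 0.0, 283.8026], [0.0, 494.4669, 215.4048], [0.0, 0.0, 1.0]], 'k1': -0.1102, 'R': [[-0.9083, -0.4182, 0.0093], [-0.2257, 0.4714, -0.8525], [0.3522, -0.7765, -0.5226]], 't': [0.4843, 0.2163, 0.8949]}
0.1 0.025
```

View pics/top0.png

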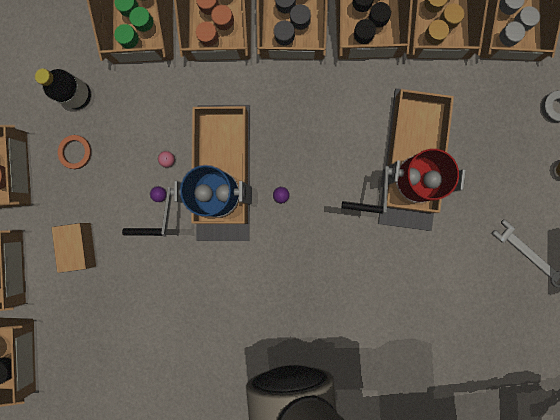

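View pics/side0.png

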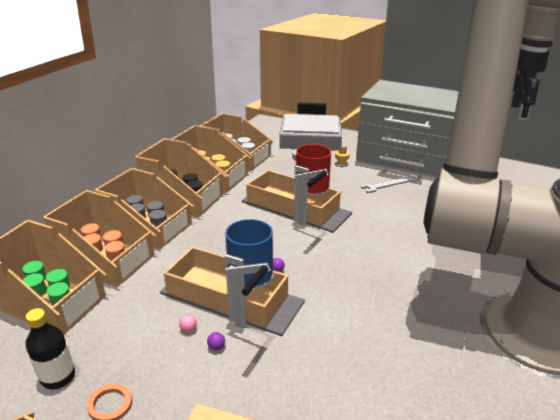

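The blue tin is at top-view pixel (210,192) with its grip bar at about (143,232). The red twin at (430,175) is not the one. The loose purple balls at (158,195) and (281,195) and the pink one at (166,159) are decoys. I'll enlarge the view to measure.

```bash
python3 - <<'E'
import cv2
a=cv2.imread("pics/top0.png")[95:245,110:260]; cv2.imwrite("pics/c1.png",cv2.resize(a,None,fx=4,fy=4,interpolation=cv2.INTER_CUBIC))
a=cv2.imread("pics/side0.png")[210:360,150:310]; cv2.imwrite("pics/c2.png",cv2.resize(a,None,fx=4,fy=4,interpolation=cv2.INTER_CUBIC))
E
```

```text
(no output)
```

View pics/c1.png

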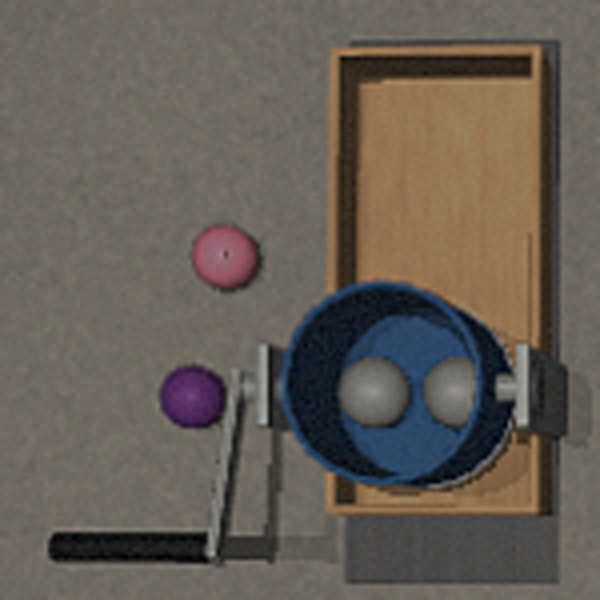

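View pics/c2.png

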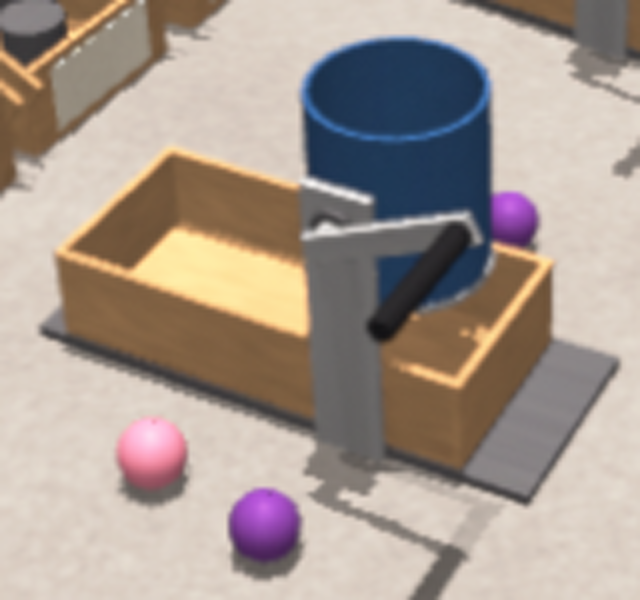

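Both crops show the blue tin upright with two grey balls inside. Its black grip bar lies at top crop (50–210, 547), and the tray rim corners are clear in both views. Next I fit the stand pose from both views.

```bash
cat > h.py <<'E'
import numpy as np
from workcell import r, optics, command_gripper
from scipy.optimize import least_squares
from scipy.spatial.transform import Rotation as Ro
def proj(n,X):
    m=optics.camera_model(n); c=np.asarray(X)@np.array(m["R"]).T+m["t"]; s=c[:,:2]/c[:,2:]
    s=s*(1+m["k1"]*(s**2).sum(1,keepdims=True)); K=np.array(m["K"]); return s@K[:2,:2].T+K[:2,2]
def w(P,p):
    c,s=np.cos(P[2]),np.sin(P[2]); p=np.atleast_2d(p)
    return np.c_[P[0]+c*p[:,0]-s*p[:,1],P[1]+s*p[:,0]+c*p[:,1],p[:,2]]
def grip(q,y=.110): return np.array([.075*np.cos(2.705-q),y,.130+.075*np.sin(2.705-q)])
E
python3 - <<'E'
from h import *
g=grip(0)
T=[((330,47),(.165,.05,.056)),((542,46),(.165,-.05,.056)),((550,514),(-.055,-.05,.056)),((327,513),(-.055,.05,.056)),
((50,547),(g[0],.14,g[2])),((382,383),(0,0,.17)),((523,386),(0,-.055,.15)),((265,386),(0,.055,.15))]
S=[((58,252),(.165,.05,.056)),((172,150),(.165,-.05,.056)),((552,262),(-.055,-.05,.056)),((460,382),(-.055,.05,.056)),((380,328),(g[0],.14,g[2])),((397,88),(0,0,.17))]
def prep(L,o): return (np.array([a for a,b in L])+.5)/4-.5+o, np.array([b for a,b in L])
t=prep(T,(110,95)); s=prep(S,(150,210))
def f(P,wh="ts"):
    o=[]
    if "t" in wh:o.append(proj("top",w(P,t[1]))-t[0])
    if "s" in wh:o.append(proj("side",w(P,s[1]))-s[0])
    return np.concatenate(o)
for wh in("t","s","ts"):
    z=least_squares(lambda P:f(P,wh).ravel(),[.5,.15,0],loss="soft_l1"); print(wh,z.x.round(4),f(z.x,wh).round(1).tolist())
np.save("P.npy",z.x)
P=z.x
print("grip",w(P,grip(0)),w(P,grip(1.95)), r.read_state()['eef_rot'])
for yaw in(P[2],P[2]+np.pi):
  R=Ro.from_euler('z',yaw)*Ro.from_euler('x',np.pi)*Ro.from_euler('z',np.pi/2)
  print(R.apply([[0,1,0],[0,0,1]]).round(3).tolist())
  for q in(0,1,2): 
    b=r.solve_ik(w(P,grip(q))[0],R.as_quat()); print(None if b is None else np.round(b,2))
E
```

```text
t [ 0.5293  0.1578 -0.0045] [[0.3, 0.0], [0.0, -0.3], [-2.6, 0.2], [0.0, 0.3], [1.1, 0.1], [0.1, -0.1], [0.1, -0.1], [-0.5, -0.1]]
s [ 0.5288  0.1595 -0.0054] [[-0.8, -0.2], [-0.3, -1.4], [0.7, -0.6], [0.2, 1.2], [-0.0, 0.8], [0.1, -0.7]]
ts [ 0.5293  0.1582 -0.0052] [[0.1, -0.0], [-0.1, -0.3], [-2.8, 0.2], [-0.2, 0.3], [0.9, 0.1], [-0.1, -0.1], [-0.1, -0.1], [-0.8, -0.1], [-0.6, -0.6], [-0.2, -1.8], [0.8, -1.1], [0.3, 0.6], [0.1, 0.1], [0.2, -1.2]]
grip [[0.46191753 0.26850565 0.16171406]] [[0.5845011  0.26787273 0.18139665]] [ 9.93175072e-01  1.16631055e-01  1.87407992e-05 -6.87109488e-04]
[[-1.0, 0.005, 0.0], [-0.0, -0.0, -1.0]]
[ 0.38  0.45  1.63 -0.    1.05 -2.75]
[ 0.35  0.49  1.43 -0.    1.22 -2.79]
[ 0.31  0.63  1.27 -0.    1.24 -2.83]
[[1.0, -0.005, 0.0], [0.0, 0.0, -1.0]]
[0.38 0.45 1.63 0.   1.05 0.39]
[0.35 0.49 1.43 0.   1.22 0.35]
[0.31 0.63 1.27 0.   1.24 0.31]
```

```bash
cat >> h.py <<'E'
try: P=np.load("P.npy")
except Exception: P=None
OFF=np.array([0,0,.006])
if P is not None: Q=(Ro.from_euler('z',P[2]+np.pi)*Ro.from_euler('x',np.pi)*Ro.from_euler('z',np.pi/2)).as_quat()
def tcp(q,y=.110): return w(P,grip(q,y))[0]+OFF
def st(m=""):
    s=r.read_state(); print(m,round(s['time_s'],2),np.round(s['eef_pos'],4),"F",np.round(s['contact_force'],1),"w",round(s['grip_width'],4),flush=True); return s
def pic(n,tag):
    import cv2
    p,d=optics.get_image(n); cv2.imwrite(f"pics/{n}_{tag}.png",p[...,::-1]); return p,d
E
python3 - <<'E'
from h import *
r.reach(tcp(0)+[0,0,.10],Q); st("above")
command_gripper(.05,80)
print(r.move_straight(tcp(0),Q,speed=.1,max_force=15)); st("down")
pic("side","a"); pic("top","a")
E
```

```text
above 3.08 [0.4623 0.2679 0.2677] F [ 0.7 -0.9  0. ] w 0.0857
False
down 4.67 [0.4623 0.2687 0.1683] F [ 0.6  0.5 -0.6] w 0.0503
```

```bash
python3 - <<'E'
import cv2
a=cv2.imread("pics/side_a.png")[150:360,130:340]; cv2.imwrite("pics/c3.png",cv2.resize(a,None,fx=2.8,fy=2.8,interpolation=cv2.INTER_CUBIC))
E
```

```text
(no output)
```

View pics/c3.png

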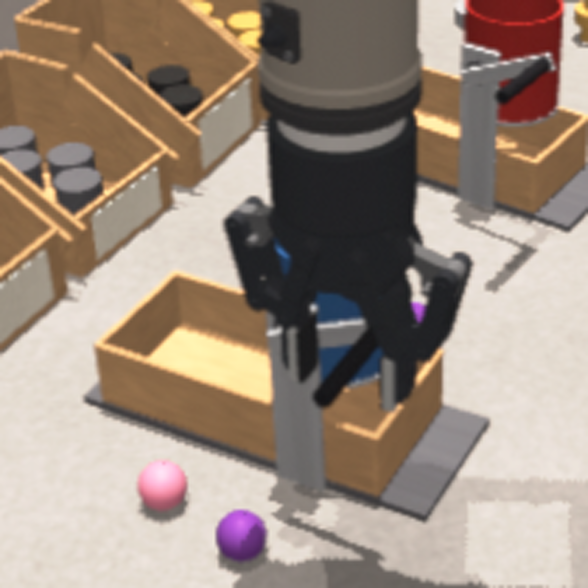

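The bar lies between the open fingers, around crop (350,365). Closing, then tilting to 0.70 rad and pausing.

```bash
python3 - <<'E'
from h import *
command_gripper(0.0,80); st("closed")
for q in np.linspace(0,.70,5)[1:]:
    r.move_straight(tcp(q),Q,speed=.03); s=st(f"q{q:.2f}")
    if np.linalg.norm(s['contact_force'])>50: print("STOP");break
r.hold(.3); pic("side","b")
E
```

```text
closed 5.23 [0.4624 0.2685 0.1681] F [ 1.2 -1.2  2.4] w 0.0096
q0.17 5.82 [0.4684 0.2685 0.1796] F [-3.4  0.3  2.5] w 0.009
q0.35 6.4 [0.4758 0.2685 0.1895] F [-7.2  0.2  3.4] w 0.0093
q0.52 6.98 [0.4848 0.2685 0.1982] F [-11.7   0.1   8.5] w 0.0092
q0.70 7.57 [0.4952 0.2685 0.2055] F [-16.6   0.2  15.8] w 0.0095
```

```bash
python3 - <<'E'
import cv2
a=cv2.imread("pics/side_b.png")[150:360,130:340]; cv2.imwrite("pics/c4.png",cv2.resize(a,None,fx=2.8,fy=2.8,interpolation=cv2.INTER_CUBIC))
E
```

```text
(no output)
```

View pics/c4.png

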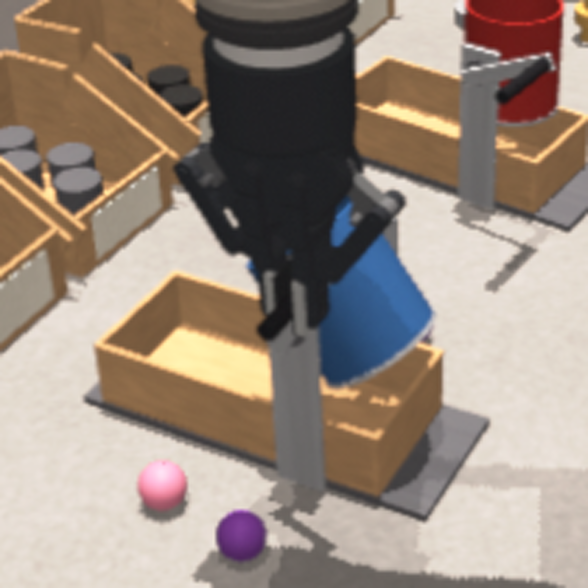

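The tin leans about 40° and nothing has spilt. I hold there, then check the radial stiffness before tipping further.

```bash
python3 - <<'E'
from h import *
r.hold(1.5); s=st("held"); print(tcp(.70), s['torque'].round(2) if hasattr(s['torque'],'round') else s['torque'])
def pol(q):
    a=2.705-q; c,t=np.cos(P[2]),np.sin(P[2]); 
    rad=np.array([np.cos(a)*c,np.cos(a)*t,np.sin(a)]); tan=np.array([np.sin(a)*c,np.sin(a)*t,-np.cos(a)]); return rad,tan
rad,tan=pol(.7); F=np.array(s['contact_force']); print("Fr",F@rad,"Ft",F@tan)
r.move_straight(tcp(.7)+rad*.001,Q,speed=.01); s=st("rad+1mm"); F=np.array(s['contact_force']); print("Fr",F@rad,"Ft",F@tan)
E
```

```text
held 9.42 [0.4952 0.2686 0.2055] F [-16.6   0.1  14.9] w 0.0093
[0.49833027 0.26831765 0.2040404 ] [ 0.    3.27 -0.  ]
Fr 20.49020472082225 Ft -8.753647220787744
rad+1mm 9.67 [0.4951 0.2685 0.2056] F [-14.2   0.4  10.2] w 0.0092
Fr 15.224172377599682 Ft -8.610168319480454
```

```bash
cat >> h.py <<'E'
OFF=np.array([-.001,0,.0095])
def pol(q):
    a=2.705-q; c,t=np.cos(P[2]),np.sin(P[2])
    return np.array([np.cos(a)*c,np.cos(a)*t,np.sin(a)]),np.array([np.sin(a)*c,np.sin(a)*t,-np.cos(a)])
def qest(s=None):
    s=s or r.read_state(); d=np.array(s['eef_pos'])-OFF-[P[0],P[1],0]; x=d[0]*np.cos(P[2])+d[1]*np.sin(P[2]); z=d[2]-.13
    return 2.705-np.arctan2(z,x), np.hypot(x,z)
def go(q,speed,lead=0.0):
    r.move_straight(tcp(q+lead),Q,speed=speed); s=r.read_state(); F=np.array(s['contact_force']); a,t=pol(q); e=qest(s)
    print(f"t{s['time_s']:.2f} cmd {q:.2f} est {e[0]:.3f} rad {e[1]*1000:.1f} Fr {F@a:.1f} Ft {F@t:.1f} w {s['grip_width']:.4f}",flush=True); return s,F
E
python3 - <<'E'
from h import *
print(qest())
go(.70,.02,.02); r.hold(.2); print(qest())
r.hold(1.4); go(.70,.02,.02); pic("side","b2"); pic("top","b2")
E
```

```text
(np.float64(0.6615951218049907), np.float64(0.07419635069563554))
t9.98 cmd 0.70 est 0.680 rad 74.5 Fr -2.1 Ft -8.6 w 0.0093
(np.float64(0.6803565043022237), np.float64(0.07449336308433561))
t11.83 cmd 0.70 est 0.680 rad 74.5 Fr -1.9 Ft -8.1 w 0.0092
```

```bash
python3 - <<'E'
import cv2
a=cv2.imread("pics/side_b2.png")[170:320,160:310]; cv2.imwrite("pics/c5.png",cv2.resize(a,None,fx=4,fy=4,interpolation=cv2.INTER_CUBIC))
E
```

```text
(no output)
```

View pics/c5.png

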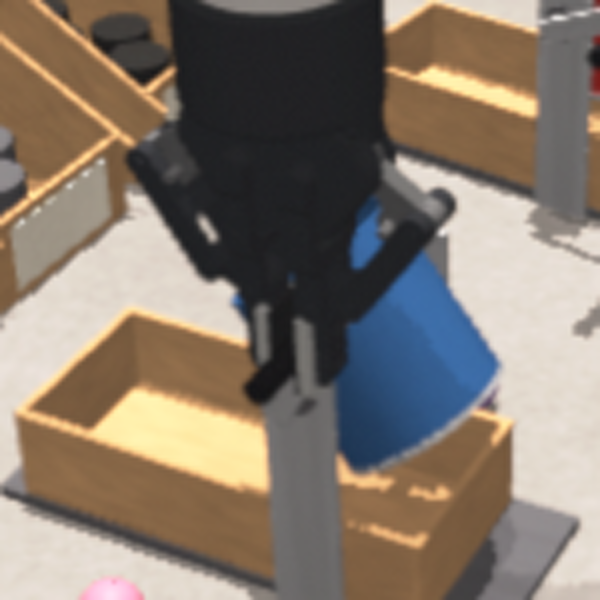

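View pics/top_b2.png

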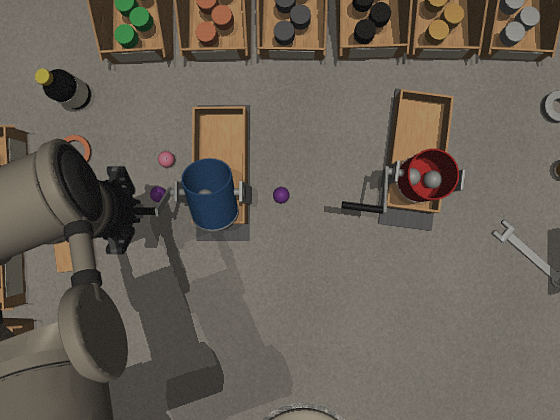

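Tilt is about 39–40° with the balls still in and the tray empty, and the pause is done. Tipping on.

```bash
python3 - <<'E'
from h import *
for q in [.9,1.1,1.3,1.5]:
    s,F=go(q,.03,.02)
    if np.linalg.norm(F)>50: print("STOP"); raise SystemExit
for q in [1.6,1.7,1.8,1.9,1.97]:
    s,F=go(q,.018,.02)
    if np.linalg.norm(F)>50: print("STOP"); raise SystemExit
r.hold(.8); print(qest()); pic("side","c"); pic("top","c"); st()
E
```

```text
t12.58 cmd 0.90 est 0.906 rad 76.1 Fr 8.4 Ft -7.2 w 0.0087
t13.23 cmd 1.10 est 1.097 rad 77.0 Fr 15.6 Ft -11.7 w 0.0091
t13.88 cmd 1.30 est 1.322 rad 77.1 Fr 8.5 Ft -5.6 w 0.0091
t14.53 cmd 1.50 est 1.520 rad 76.3 Fr 5.0 Ft -5.3 w 0.0090
t15.10 cmd 1.60 est 1.602 rad 76.3 Fr 7.1 Ft -12.6 w 0.0092
t15.67 cmd 1.70 est 1.721 rad 75.6 Fr 2.3 Ft -6.4 w 0.0091
t16.23 cmd 1.80 est 1.809 rad 75.6 Fr 4.1 Ft -10.4 w 0.0091
t16.80 cmd 1.90 est 1.924 rad 75.1 Fr 0.2 Ft -1.5 w 0.0091
t17.24 cmd 1.97 est 1.983 rad 75.1 Fr 0.8 Ft -8.0 w 0.0092
(np.float64(1.9824095389254373), np.float64(0.07510361105935044))
 18.14 [0.5852 0.2679 0.1892] F [-3.8  2.1  6.1] w 0.0089
```

View pics/top_c.png

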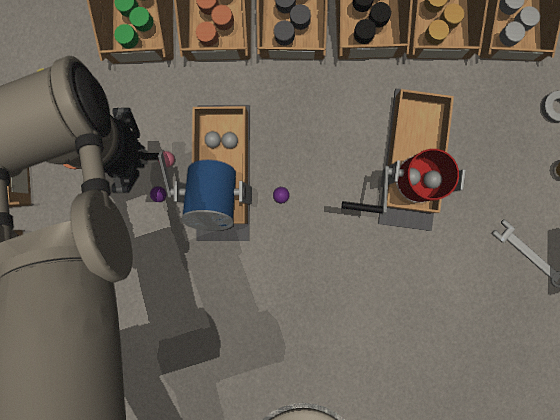

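View pics/side_c.png

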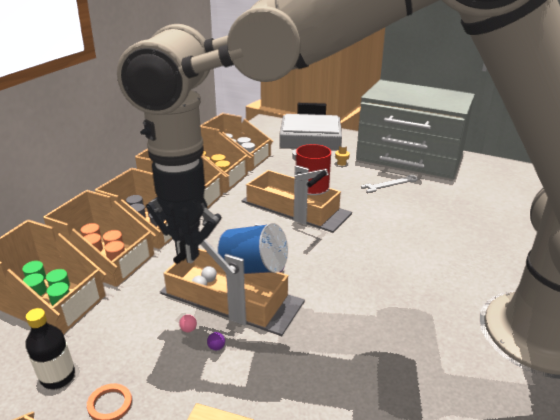

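Both balls lie in the tray at top-view (212,140) and (230,140). Turning the tin back now, finishing with a force-limited push against the upright stop.

```bash
python3 - <<'E'
from h import *
for q in [1.8,1.6,1.4,1.2,1.0,.8,.6,.4,.25,.12]:
    s,F=go(q,.03,-.02)
    if np.linalg.norm(F)>55: print("STOP"); raise SystemExit
for q in [0.03,0,-.03,-.06,-.09,-.12]:
    s,F=go(q,.015)
    if F@pol(0)[1]>22: print("stop felt"); break
pic("side","d")
E
```

```text
t18.82 cmd 1.80 est 1.788 rad 74.9 Fr -2.7 Ft 7.2 w 0.0091
t19.47 cmd 1.60 est 1.574 rad 76.0 Fr 5.9 Ft -2.8 w 0.0090
t20.12 cmd 1.40 est 1.384 rad 76.5 Fr 6.2 Ft 0.8 w 0.0092
t20.77 cmd 1.20 est 1.200 rad 77.0 Fr 7.3 Ft 3.2 w 0.0089
t21.42 cmd 1.00 est 1.001 rad 77.9 Fr 16.1 Ft 1.5 w 0.0089
t22.07 cmd 0.80 est 0.767 rad 76.0 Fr 17.2 Ft 0.2 w 0.0094
t22.72 cmd 0.60 est 0.569 rad 74.8 Fr -5.4 Ft 1.4 w 0.0091
t23.37 cmd 0.40 est 0.378 rad 73.9 Fr -4.7 Ft 2.6 w 0.0089
t23.89 cmd 0.25 est 0.234 rad 73.4 Fr -5.2 Ft 2.5 w 0.0090
t24.37 cmd 0.12 est 0.108 rad 73.1 Fr -14.6 Ft -0.6 w 0.0095
t24.87 cmd 0.03 est 0.040 rad 73.0 Fr -15.6 Ft 1.1 w 0.0092
t25.17 cmd 0.00 est 0.010 rad 72.9 Fr -11.5 Ft -2.5 w 0.0092
t25.47 cmd -0.03 est -0.020 rad 72.9 Fr -5.4 Ft 3.0 w 0.0091
t25.77 cmd -0.06 est -0.023 rad 72.9 Fr -9.9 Ft 9.1 w 0.0089
t26.07 cmd -0.09 est -0.026 rad 72.7 Fr -1.7 Ft 16.9 w 0.0093
t26.37 cmd -0.12 est -0.030 rad 72.7 Fr 13.4 Ft 30.4 w 0.0086
stop felt
```

```bash
python3 - <<'E'
import cv2
a=cv2.imread("pics/side_d.png")[170:320,160:310]; cv2.imwrite("pics/c6.png",cv2.resize(a,None,fx=4,fy=4,interpolation=cv2.INTER_CUBIC))
E
```

```text
(no output)
```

View pics/c6.png

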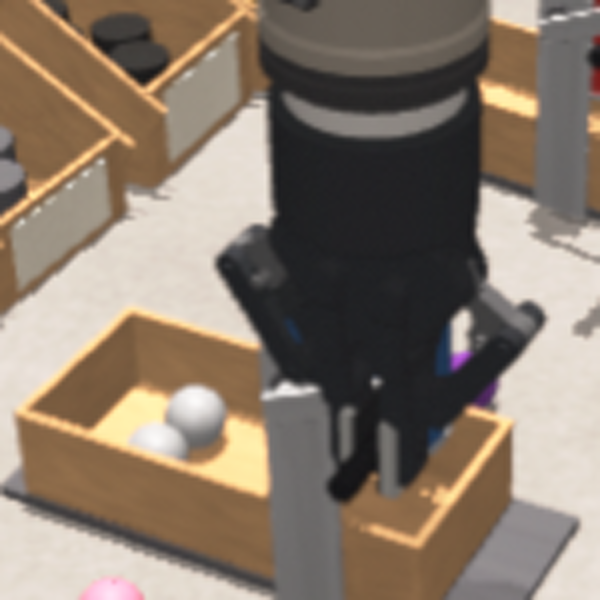

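The stop is felt (30 N tangential, tilt no longer changing) and the balls are still in the tray. Easing the push, releasing and retreating straight up.

```bash
python3 - <<'E'
from h import *
go(-.08,.02); command_gripper(.05); st("open")
p=np.array(r.read_state()['eef_pos'])
r.move_straight(p+[0,0,.13],Q,speed=.12); st("up")
r.reach([.35,-.40,.30],Q); st("away")
pic("top","e"); pic("side","e")
E
```

```text
t26.72 cmd -0.08 est -0.025 rad 72.8 Fr -5.0 Ft 15.4 w 0.0092
open 27.18 [0.4581 0.2688 0.1652] F [-0.4 -0.5 -0.3] w 0.0503
up 28.42 [0.4578 0.2686 0.2944] F [-0.3  0.9 -0.6] w 0.0501
away 30.82 [ 0.3506 -0.3994  0.3   ] F [-0.2 -0.1 -0. ] w 0.0502
```

```bash
python3 - <<'E'
import cv2,numpy as np
def c(f,y,x,s): return cv2.resize(cv2.imread(f)[y:y+150,x:x+s],None,fx=2.6,fy=3.0*2.6/3,interpolation=cv2.INTER_CUBIC)
a=[c("pics/top0.png",95,110,150),c("pics/top_e.png",95,110,150)];b=[c("pics/side0.png",210,150,150),c("pics/side_e.png",210,150,150)]
im=np.vstack([np.hstack(a),np.hstack(b)]); print(im.shape); im=cv2.resize(im,(600,600)); cv2.imwrite("pics/cmp.png",im)
E
```

```text
(780, 780, 3)
```

View pics/cmp.png

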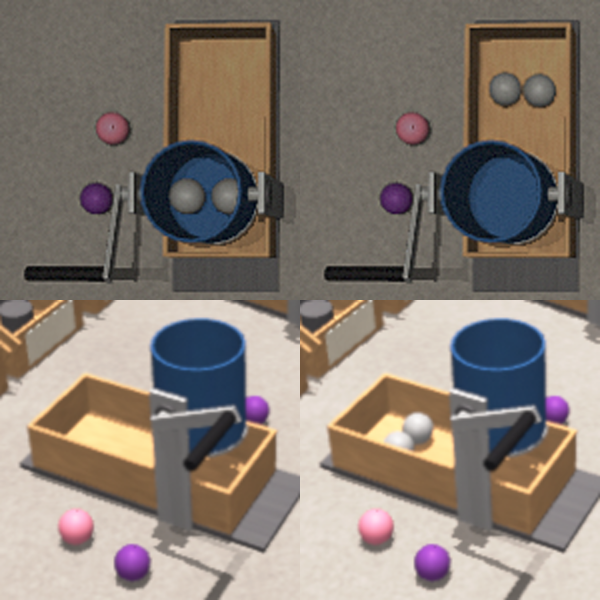

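View pics/top_e.png

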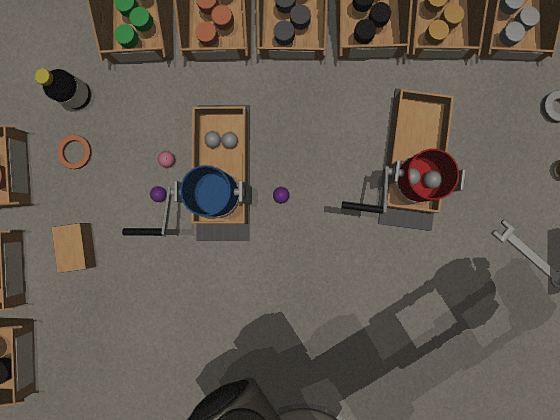

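The after-pictures match the start for tin and crank. The tin is empty and upright, both balls are in the tray at (212,140) and (230,140), and nothing else has moved. The arm is clear, so I am handing in.

```bash
python3 -c "
from h import *
r.finish_job(); st()"
```

```text
the job is handed in; nothing more can be done
the job is handed in; nothing more can be done
```

The job is done and handed in. I pinched the blue tin's crank grip and tilted the tin slowly to about 0.66–0.68 rad (38–39°). I paused there about 1.9 s, nudged it about 1° further, and paused about 1.8 s more. The pictures taken there showed nothing spilt. I then tipped it on to about 1.98 rad, and both balls rolled into the carton tray. Finally I turned the tin back until I felt the upright stop, let go and moved the arm clear.

- **Final pictures:** The tin is empty and upright, matching its starting picture. Both balls are in the tray, the red tin and the decoy balls are undisturbed, and the robot is touching nothing.
- **Time and force:** The last clock reading before hand-in was about 31 s against the 51 s limit. The largest wrist force I read was about 33 N.
- **One disagreement:** The tool path was a few mm off the crank's arc, which gave about 20 N of radial force at the first pause. I corrected the grasp offset and that force dropped, though it rose again to about 17 N in places. The pause angle is an estimate from the tool position, good to about 2°.

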